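# Clamp a polymer disc in the spectrometer press until the clutch clicks

## Task

Take the round disc out of the steel dish, lay it flat on the spectrometer's sample stage so that it covers the crystal in the middle, and swing the press arm over it until it is home against its stop. Then turn the press knob clockwise until its slip clutch clicks once, stop there without clicking it again, and let go, leaving the disc clamped. Leave the bar specimen in the dish and do not disturb the other things on the bench.

Things in the scene. Friction and masses are not known exactly. Their poses are not given: they have to be found in the camera images.
- press_ram: polished steel ram of the press, 15 mm thick with a flat 19 mm foot, under the knob; it does not turn; origin at its lowest point
- disc: round dark grey polymer disc, 24 mm across, 10 mm thick, about 12 g, lying flat in the dish; origin at the centre of its underside
- bar: dark grey polymer bar specimen, 12 x 40 x 10 mm (its x, y, z), the other specimen in the dish, not to be taken; origin at the centre of its underside
- sample_dish: oblong open steel dish, fixed, 74 x 172 mm (its x, y), rim 28 mm high, inner floor 4 mm above the bench, flat floor about 60 x 160 mm; the specimens lie 30 to 41 mm either side of its centre along its y axis, so fingers fit in only along that axis; origin at the centre of its underside
- crystal (a point): the crystal: centre of the upper face of the round steel stage puck (58 mm across, 73 mm above the bench) on the deck of the white spectrometer (fixed, 230 mm deep, 180 mm wide); z is up, x points back, away from the robot, to the axis of the press post, 120 mm away, on which the arm swings
- nose (a point): free end of the aluminium press arm, on its centre line 157 mm from the post axis, 11 mm short of its end face; the arm is 26 mm wide, its underside 118 mm and its top 140 mm above the bench; the point's x axis points to the post. The arm can be pushed by its side here
- knob_grip (a point): on the axis of the black press knob, which stands on the arm 120 mm from the post axis, at half height of its wing (46 mm long along x, 13 mm thick along y, from 162 to 186 mm above the bench); below it a 45 mm round skirt, 150 to 162 mm. z is up. The knob keeps its height as it turns; with the arm home its axis passes through the crystal
- press_arm (a joint): swing of the press arm about its upright post, rad: 0 = home over the crystal against a hard stop, growing counter-clockwise seen from above (to the robot's right) up to 1.45; stiff hinge (0.3 N m), stays where it is left; tightening the knob presses it against its stop
- press_screw (a joint): turn of the press screw, rad, growing clockwise seen from above; drives the ram straight down 12 mm a turn, its foot 16.5 mm above the stage at 0. It runs with a drag of 0.2 N m and stays where it is left; once the ram meets the specimen the torque climbs steadily over about 1.2 rad until the knob's clutch gives way
- press_knob (a joint): slip of the knob in its click clutch (eight notches a turn), rad, growing clockwise: 0, or up to 0.2 under load, while the knob drives the screw. At about 0.35 N m the knob breaks loose: its torque falls to nothing at the crest (0.39), then it is pushed on into the next notch at 0.79: one click. Let go before the crest and it springs back. A second click passes a crest at 1.18
- sample_cup_0: sample cup with a screw lid, 66 mm across and high, standing on the bench, a bystander; origin at the centre of its underside
- forceps: steel forceps, 120 mm long, lying near the front edge, a bystander; origin at the middle of the underside

How it is judged (in metres and radians):
On the way, in this order (a step that is already met when the one before it is completed fails the run):
1. the disc lies flat on the stage over the crystal, let go (horizontal distance between disc and crystal below 0.008 m and z of disc in the frame of crystal between -0.003 and 0.003 m and angle between disc's own z axis and vertical below 0.1 rad and contact force between the fingers and disc below 0.1 N), for 0.2 s.
2. the press arm is home over the disc (value of joint press_arm below 0.04 rad and horizontal distance between disc and crystal below 0.008 m and z of disc in the frame of crystal between -0.003 and 0.003 m and angle between disc's own z axis and vertical below 0.1 rad), for 0.1 s.
3. the clutch has clicked with the ram on the disc (value of joint press_knob above 0.55 rad and contact force between press_ram and disc above 30 N), for 0.05 s.
At the end, for the whole second after the job is handed in: The disc lies flat and still on the stage within 8 mm of the crystal's centre, clamped by the ram with over 30 N; the arm is home within 0.04 rad; the clutch has clicked exactly once (slip 0.55 to 1.05 rad); the bar is still in the dish (all of step 2 and all of step 3 and value of joint press_knob below 1.05 rad and linear speed of disc below 0.01 m/s and horizontal distance between bar and sample_dish below 0.08 m and height (world z) of bar below 0.02 m); the robot touches nothing.
It fails at once if the clutch is clicked a second time (value of joint press_knob above 1.17 rad).
It fails at once if the bar is taken out of the dish (horizontal distance between bar and sample_dish above 0.085 m or height (world z) of bar above 0.04 m).
It fails at once if the sample cup or the forceps are disturbed (distance of any of sample_cup_0, forceps from where it was at the start of the episode above 0.03 m).
It also fails if it takes over 72 s, if anything falls off the work surface, if the arm or the gripper's body presses on something with over 40 N, if the wrist force passes 120 N, or if a joint passes its speed limit or range.

## Robot

A 6-joint arm with a two-finger parallel gripper is mounted at the origin on a cart in front of the work surface, level with it; the furniture and walls round the work are solid. World frame = base frame: x ahead of the robot, y to its left, z up, the work surface at z = 0. Lengths are in mm, angles in rad, forces in N, time in s.
With the tool pointing down it reaches from about 300 to 950 mm from the base axis. Payload 3.1 kg.
Tool frame: the origin (TCP) lies at the centre of the arm's flange, where the gripper is bolted on; the fingertips stand 173 mm ahead of it and the grasp point (between the pads) lies 155 mm ahead of it; z points along the fingers, y is the line along which they close (so a half turn about z gives the same grasp; the last joint's range is limited). The gripper opens to 85 mm and grips with 20 to 120 N. Pads are 22 mm wide; open, the fingers measure 114 mm over their backs; the gripper's body (76 mm by 85 mm) begins 54 mm behind the grasp point. The pads swing forward as they close: fully open they stand 13 mm farther back than shut.
Start: joints at [-1.21, 0.308, 1.634, -0, 1.2, -0.07], TCP at [260.974, -567.914, 404.672] pointing down, gripper open.
Joint ranges: [-3.06, 3.06], [-0.79, 1.96], [0.05, 2.63], [-1.19, 4.34], [0.05, 2.64], [-2.94, 2.94]. Speed limits (rad/s): [2.79, 2.79, 3.14, 3.14, 3.14, 3.14].

## Interface

Orientations are given as [roll, pitch, yaw] about the fixed x, y, z axes, in that order (R = Rz(yaw) Ry(pitch) Rx(roll)).
In Python, from rig import ctrl, cams gives the robot as it stands.
- The arm moves only by the shell command python3 -m jog 'ROWS' [OPENING] [FORCE]. ROWS is JSON, a list of rows, each a list of 2 entries, a list of its own where there are three numbers: the shift along the tool's x, y, z each as a share of 0.12 m, from -1 to 1, then the turn, a rotation vector about the tool's x, y, z each as a share of 360 degrees, from -1 to 1. In form: [[[x, y, z], [ax, ay, az]], ...]. A call has 1 to 10 rows; each row is the pose to reach, as a shift and turn from the pose commanded when the call began, along the tool's axes at that moment, turning the shorter way round; what a row does not reach only later rows make up. A row lasts 1/8 s, in which the tool goes at most 62.5 mm and 10.7 degrees, less where a joint would pass 70% of its speed; a pose out of reach is approached as far as the arm can. A call with a number of a shift or a turn outside -1 to 1 is refused whole. A call with a gripper value outside its range is refused whole. OPENING is the opening, from -1 (shut) to 1 (fully open), set as the call begins (- or left out, the last holds). The fingers move at their own pace and stop on an object; FORCE is the grip in N (left out, the last holds). Time passes only in rows, so rows that repeat a pose let the fingers close. It gives the time, the measured TCP pose, the force, the opening and the grip force at its end, in the units of the state.
- ctrl.get_obs(): the state, without advancing time (a new reading comes with each control period).
- cams.get_image(name): name is "side" or "top" or "wrist"; returns a dict with "frame" (384x512x3 uint8, red, green, blue), "depth" (384x512 float32, mm along the optical axis (not along the pixel's ray), 0 where there is no reading), "fovy" (degrees; the focal length in pixels is half the picture's height over the tangent of half this angle, whatever the lens; pixels are square), "cx", "cy" (the principal point, pixels), "distortion" ([k1, k2, p1, p2, k3] as OpenCV has them; the pictures are not rectified), "world_from_camera" (4x4, takes a point from camera to world coordinates). Camera axes: x right, y up, looking along -z (the intrinsics and any distortion apply to the point x, -y, -z); pixel columns grow to the right and rows downward; lengths in mm; the calibration is good to about 2 mm. A picture is of the moment at which its call begins.
- ctrl.close_job(): hands the job in; it is judged then, once.
The state is a dict: "time": time; "q": joint angles; "joint_velocities": joint speeds; "joint_efforts": joint torques, N m; "tool_pos": TCP position; "eef_rot": TCP orientation; "ft_force": force on the tool from outside, world axes, zero at the start; "moment": the same for the moment, N m; "grip_width": opening from 0.0 (shut) to 1.0 (fully open); "gripper_force": force on a finger pad.
Only numpy, scipy, OpenCV 4.12 (cv2) and the standard library are available. Lean on these libraries where they do the work, as an engineer would, in place of code of your own. Each camera call takes 0.05 s, during which the arm holds its last target. There are 200 camera calls.

## Working session

There is one attempt and no reset: what is moved stays moved. The work goes in short steps, Python scripts to look and compute and a shell command to move; the robot and the scene stay as the last step left them, time stands still between calls to the robot, and variables do not carry over. Pictures are saved under pics/ and viewed, at most 11 in all, crops included, and the job is handed in when it is done.

```bash
ls; mkdir -p pics; cat > h.py <<'E'
import numpy as np, cv2
from rig import ctrl, cams
from scipy.spatial.transform import Rotation as R
def grab(n):
    d=cams.get_image(n); f=d["frame"].shape[0]/2/np.tan(np.radians(d["fovy"])/2)
    K=np.array([[f,0,d["cx"]],[0,f,d["cy"]],[0,0,1]]); return d,K,np.array(d["distortion"],float)
def cloud(d,K,D):
    h,w=d["depth"].shape; u,v=np.meshgrid(np.arange(w),np.arange(h))
    p=cv2.undistortPoints(np.stack([u,v],-1).reshape(-1,1,2).astype(np.float64),K,D).reshape(h,w,2)
    z=d["depth"].astype(float); P=np.stack([p[...,0]*z,-p[...,1]*z,-z,np.ones_like(z)],-1)
    W=(P@np.array(d["world_from_camera"]).T)[...,:3]; W[z==0]=np.nan; return W
E
python3 - <<'E'
from h import *
o=ctrl.get_obs(); print({k:np.round(v,3) for k,v in o.items()})
for n in("top","side"):
    d,K,D=grab(n); W=cloud(d,K,D); np.save(n+"W.npy",W); np.save(n+"F.npy",d["frame"])
    print(n,K[0,0],D,np.round(d["world_from_camera"],2).tolist())
    cv2.imwrite(f"pics/{n}0.png",d["frame"][...,::-1])
E
```

```text
pics
{'time': np.float64(0.0), 'q': array([-1.21 ,  0.309,  1.635,  0.   ,  1.2  , -0.07 ]), 'joint_velocities': array([ 0.001, -0.   ,  0.001, -0.002,  0.001,  0.   ]), 'joint_efforts': array([-1.0000e-03, -4.1526e+01, -2.7667e+01, -0.0000e+00,  1.0000e-02,
        0.0000e+00]), 'tool_pos': array([ 260.819, -567.501,  403.413]), 'eef_rot': array([-3.139, -0.   ,  0.431]), 'ft_force': array([ 0.161, -0.754,  0.312]), 'moment': array([-0.016,  0.011, -0.028]), 'gripper_force': np.float64(0.0), 'grip_width': np.float64(1.0)}
top 404.52562963056783 [-0.09533606  0.          0.          0.          0.        ] [[-0.03, 0.98, -0.18, 270.47], [-1.0, -0.03, -0.0, 33.9], [-0.01, 0.18, 0.98, 1379.46], [0.0, 0.0, 0.0, 1.0]]
side 451.3122648352771 [-0.18177631  0.          0.          0.          0.        ] [[-0.04, 0.64, -0.77, -427.32], [-1.0, -0.02, 0.04, 86.51], [0.02, 0.77, 0.64, 888.87], [0.0, 0.0, 0.0, 1.0]]
```

View pics/top0.png

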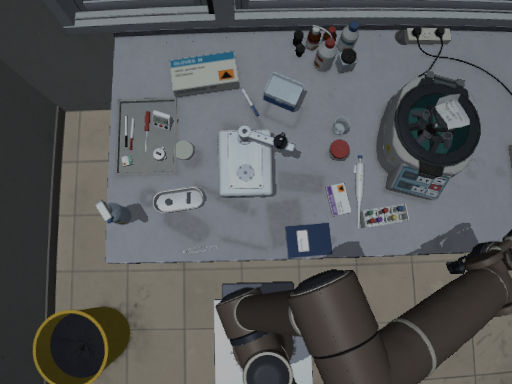

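View pics/side0.png

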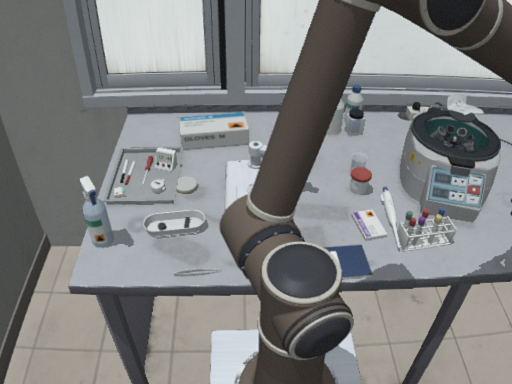

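The top view shows the dish at about (179,200), the stage puck at (246,173), the post at (245,132) and the knob at (282,141), with the arm swung right. I'll measure these from the cloud.

```bash
python3 - <<'E'
from h import *
W=np.load("topW.npy");F=np.load("topF.npy")
c=cv2.resize(F[120:220,145:305],(800,500),interpolation=cv2.INTER_CUBIC); cv2.imwrite("pics/topc.png",c[...,::-1])
for u,v in[(179,200),(167,200),(190,197),(246,173),(245,132),(282,141),(262,137),(291,147),(184,150),(340,149),(200,248)]:print(u,v,np.round(W[v,u]))
# dish rim points
m=np.zeros(W.shape[:2],bool);m[183:217,148:210]=1
s=m&(W[...,2]>15)&(W[...,2]<45);p=W[s][:,:2].astype(np.float32);print("dish",cv2.minAreaRect(p),len(p))
m[:]=0;m[125:160,235:300]=1
s=m&(W[...,2]>130);p=W[s];print(len(p));s2=p[:,2]>155;print(np.round(p[s2],0).tolist())
E
```

```text
179 200 [489. 272.   7.]
167 200 [489. 313.  11.]
190 197 [497. 234.  10.]
246 173 [562.  39.  73.]
245 132 [680.  38. 144.]
282 141 [636. -75. 181.]
262 137 [663. -16. 141.]
291 147 [ 627. -106.  143.]
184 150 [664. 254.  15.]
340 149 [ 639. -281.   64.]
200 248 [323. 202.   2.]
dish ((486.8009033203125, 273.8161315917969), (75.382568359375, 171.36355590820312), 6.414717674255371) 222
570
[[665.0, -73.0, 182.0], [663.0, -76.0, 187.0], [661.0, -73.0, 184.0], [660.0, -76.0, 186.0], [661.0, -79.0, 184.0], [661.0, -82.0, 184.0], [658.0, -70.0, 182.0], [657.0, -73.0, 186.0], [656.0, -76.0, 188.0], [656.0, -79.0, 188.0], [657.0, -82.0, 184.0], [662.0, -65.0, 161.0], [661.0, -68.0, 164.0], [654.0, -70.0, 185.0], [654.0, -72.0, 187.0], [655.0, -76.0, 183.0], [654.0, -79.0, 186.0], [659.0, -83.0, 170.0], [660.0, -59.0, 158.0], [659.0, -62.0, 161.0], [659.0, -65.0, 160.0], [658.0, -68.0, 164.0], [652.0, -70.0, 181.0], [650.0, -72.0, 189.0], [650.0, -75.0, 189.0], [650.0, -78.0, 186.0], [657.0, -84.0, 165.0], [656.0, -56.0, 161.0], [656.0, -59.0, 161.0], [655.0, -62.0, 162.0], [656.0, -65.0, 1
[... 2319 characters left out ...]
0, 188.0], [627.0, -72.0, 170.0], [628.0, -76.0, 165.0], [630.0, -80.0, 159.0], [628.0, -83.0, 163.0], [628.0, -86.0, 164.0], [628.0, -55.0, 156.0], [627.0, -58.0, 160.0], [623.0, -60.0, 172.0], [623.0, -63.0, 173.0], [621.0, -66.0, 177.0], [620.0, -68.0, 182.0], [626.0, -73.0, 162.0], [625.0, -76.0, 163.0], [625.0, -79.0, 162.0], [625.0, -82.0, 165.0], [625.0, -85.0, 164.0], [625.0, -58.0, 156.0], [623.0, -60.0, 161.0], [622.0, -63.0, 164.0], [621.0, -66.0, 169.0], [621.0, -69.0, 166.0], [624.0, -73.0, 158.0], [622.0, -76.0, 163.0], [624.0, -80.0, 156.0], [621.0, -82.0, 165.0], [621.0, -64.0, 156.0], [620.0, -70.0, 160.0], [620.0, -73.0, 158.0], [619.0, -76.0, 161.0], [620.0, -79.0, 158.0]]
```

View pics/topc.png

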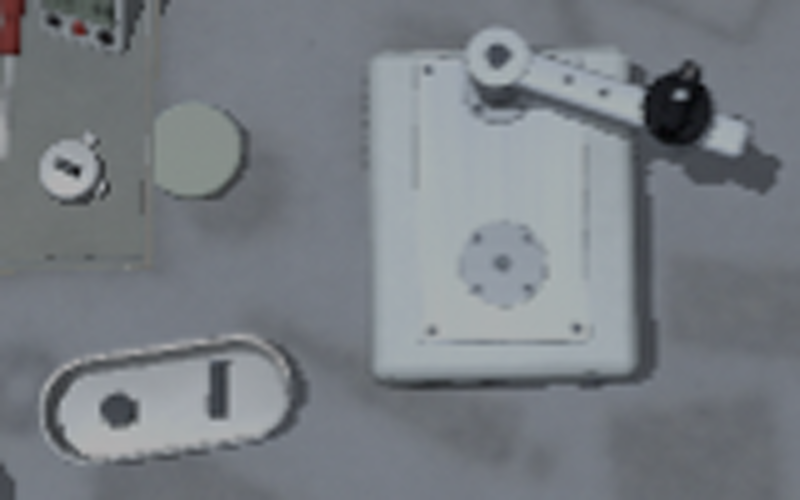

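Crop: the disc is at about (119,410) and the bar at (219,390) in the dish, puck centre at (503,263), arm at about 1.2 rad with the nose at (735,137). The heights (73, 143, 185) and the 120 mm radii check out. Next, a planner helper.

```bash
cat > plan.py <<'E'
# usage: plan.py x y z yaw : prints steps (share units) from the present pose, tool pointing down
import sys
from h import *
def plan(p,yaw):
    o=ctrl.get_obs(); p0=np.array(o["tool_pos"]); R0=R.from_euler("xyz",o["eef_rot"]); Rt=R.from_euler("xyz",[np.pi,0,yaw])
    s=R0.inv().apply(np.array(p)-p0)/120; t=(R0.inv()*Rt).as_rotvec()/(2*np.pi)
    print("now",np.round(p0,1),np.round(o["eef_rot"],4),"shift",np.round(s,4),"turn",np.round(t,4),"then shift/tool axes at target",np.round(Rt.inv().apply(np.array(p)-p0)/120,4))
if __name__=="__main__": a=list(map(float,sys.argv[1:])); plan(a[:3],a[3])
E
python3 plan.py 470 300 404 0.112; python3 - <<'E'
from h import *
d,K,D=grab("wrist");o=ctrl.get_obs()
T=np.eye(4);T[:3,:3]=R.from_euler("xyz",o["eef_rot"]).as_matrix();T[:3,3]=o["tool_pos"]
print(np.round(np.linalg.inv(T)@np.array(d["world_from_camera"]),3),K)
E
```

```text
now [ 260.8 -567.5  403.5] [-3.1395e+00 -2.0000e-04  4.3080e-01] shift [ 4.6027 -5.8411  0.0092] turn [-0.0003  0.      0.0507] then shift/tool axes at target [ 2.5401e+00 -6.9894e+00 -3.9000e-03]
[[-1.000e-03  9.590e-01  2.840e-01  7.282e+01]
 [ 1.000e+00  0.000e+00  0.000e+00 -4.900e-02]
 [ 0.000e+00  2.840e-01 -9.590e-01  3.202e+01]
 [ 0.000e+00  0.000e+00  0.000e+00  1.000e+00]] [[316.81633118   0.         251.62498461]
 [  0.         316.81633118 198.61547474]
 [  0.           0.           1.        ]]
```

```bash
python3 -m jog '[[[0.4,-0.5,0],[0,0,0.025]],[[0.8,-1,0],[0,0,0.0507]],[[0.8,-1,0],[0,0,0.0507]]]' -0.1
python3 -m jog '[[[0.18,-0.5,0],[0,0,0]],[[0.35,-0.96,0],[0,0,0]]]'
python3 -m jog '[[[0.18,-0.5,0],[0,0,0]],[[0.35,-0.96,0],[0,0,0]]]'
python3 -m jog '[[[0.18,-0.5,0],[0,0,0]],[[0.35,-0.96,0],[0,0,0]]]'
python3 plan.py 470 300 404 0.112
```

```text
time: 0.52
tool_pos: [298.2, -415.8, 403.8]
eef_rot: [-3.139, 0.001, 0.113]
ft_force: [0.5, -0.9, 0.8]
grip_width: 0.453
gripper_force: 0.0
time: 0.78
tool_pos: [326.9, -297.9, 404.4]
eef_rot: [-3.141, -0.0, 0.111]
ft_force: [0.7, -0.2, 0.1]
grip_width: 0.448
gripper_force: 0.0
time: 1.02
tool_pos: [355.6, -178.5, 404.6]
eef_rot: [-3.142, -0.001, 0.111]
ft_force: [0.9, -0.6, -0.2]
grip_width: 0.456
gripper_force: 0.0
time: 1.27
tool_pos: [384.4, -59.3, 404.8]
eef_rot: [3.141, -0.001, 0.112]
ft_force: [0.8, 0.1, 1.0]
grip_width: 0.447
gripper_force: 0.0
now [384.4 -59.3 404.8] [ 3.1413e+00 -1.0000e-03  1.1190e-01] shift [ 1.0428 -2.8957  0.0067] turn [ 0.0001 -0.0002 -0.    ] then shift/tool axes at target [ 1.0432 -2.8955  0.0066]
```

```bash
python3 -m jog '[[[0.18,-0.5,0],[0,0,0]],[[0.35,-0.97,0],[0,0,0]]]' >/dev/null
python3 -m jog '[[[0.18,-0.5,0],[0,0,0]],[[0.35,-0.97,0],[0,0,0]]]' >/dev/null
python3 -m jog '[[[0.18,-0.5,0],[0,0,0]],[[0.35,-0.97,0],[0,0,0]],[[0.35,-0.97,0],[0,0,0]],[[0.35,-0.97,0],[0,0,0]]]'
python3 - <<'E'
from h import *
d,K,D=grab("wrist");W=cloud(d,K,D);F=d["frame"];cv2.imwrite("pics/w1.png",F[...,::-1])
near=(abs(W[...,0]-487)<36)&(abs(W[...,1]-274)<75)
m=(near&(F.max(-1)<95)).astype(np.uint8)
n,l,st,c=cv2.connectedComponentsWithStats(m)
for i in range(1,n):
    if st[i,4]>150:
        p=W[l==i];p=p[~np.isnan(p[:,0])];q=p[:,:2].astype(np.float32);print(st[i],np.round(c[i]),np.round(np.nanmedian(p,0),1),cv2.minAreaRect(q))
s=(W[...,2]>22)&(W[...,2]<35)&(abs(W[...,0]-487)<60)&(abs(W[...,1]-274)<110);p=W[s][:,:2].astype(np.float32);print("rim",cv2.minAreaRect(p),len(p),F.max(-1)[near].mean())
E
```

```text
time: 2.28
tool_pos: [470.2, 299.7, 403.9]
eef_rot: [3.14, 0.002, 0.113]
ft_force: [0.3, -0.7, -0.6]
grip_width: 0.452
gripper_force: 0.0
[297 137  16  34 357] [305. 153.] [496.4 241.7  12.8] ((495.97235107421875, 241.07244873046875), (11.911291122436523, 37.50927734375), 88.11178588867188)
[   60   241   452   143 32030] [276. 335.] [482.3 289.5 299.9] ((475.5711975097656, 293.9118957519531), (33.596580505371094, 113.67044067382812), 6.426416397094727)
rim ((486.7673645019531, 274.4754638671875), (74.66598510742188, 171.86900329589844), 7.477289199829102) 1517 60.30659173456366
```

View pics/w1.png

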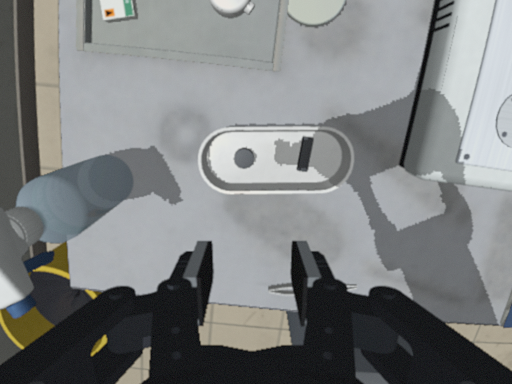

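The wrist picture shows the disc at (244,158) and the bar at (304,153), with the dish clear of the fingers. Now the disc's centre.

```bash
python3 - <<'E'
from h import *
d,K,D=grab("wrist");W=cloud(d,K,D);F=d["frame"]
g=F.max(-1).astype(int);print(g[158,230:262],np.round(W[158,244],1))
m=np.zeros(g.shape,np.uint8);m[140:178,224:266]=(g[140:178,224:266]<140)
n,l,st,c=cv2.connectedComponentsWithStats(m);i=l[158,244];p=W[(l==i)];p=p[~np.isnan(p[:,0])&(p[:,2]>11)]
print(st[i],c[i],cv2.minEnclosingCircle(p[:,:2].astype(np.float32)),p.mean(0))
E
```

```text
[224 225 221 172 123 117 121 120 116 116 117 114 116 115 112 113 108 111
 109 107 106 105  99 102 134 166 209 216 215 215 214 214] [483.4 309.   12.7]
[234 148  21  20 328] [243.84756098 157.625     ] ((483.4124755859375, 309.6427307128906), 11.411345481872559) [483.54183014 309.61832373  12.76059012]
```

```bash
python3 plan.py 483.5 309.6 178.5 0.12
```

```text
now [470.3 298.6 404.3] [3.1407e+00 1.1000e-03 1.1110e-01] shift [ 0.1211 -0.0803  1.8817] turn [ 0.0001  0.0002 -0.0014] then shift/tool axes at target [ 0.1198 -0.0777  1.8819]
```

```bash
python3 -m jog '[[[0.06,-0.04,0.5],[0,0,-0.0014]],[[0.12,-0.08,1],[0,0,-0.0014]],[[0.12,-0.08,1],[0,0,-0.0014]]]' -0.15
python3 -m jog '[[[0,0,0.3],[0,0,0]],[[0,0,0.5],[0,0,0]],[[0,0,0.6],[0,0,0]],[[0,0,0.6],[0,0,0]]]'
python3 plan.py 483.5 309.6 178.5 0.12
```

```text
time: 2.75
tool_pos: [481.4, 308.1, 279.0]
eef_rot: [3.136, 0.013, 0.119]
ft_force: [-0.1, 0.1, 0.1]
grip_width: 0.426
gripper_force: 0.0
time: 3.25
tool_pos: [484.4, 310.7, 214.1]
eef_rot: [-3.141, -0.001, 0.12]
ft_force: [0.1, -0.1, 0.4]
grip_width: 0.422
gripper_force: 0.0
now [484.4 310.7 214.1] [-3.1411e+00 -1.3000e-03  1.2030e-01] shift [-0.0093  0.0087  0.2965] turn [-0.0001 -0.0002  0.0001] then shift/tool axes at target [-0.0089  0.0086  0.2966]
```

```bash
python3 -m jog '[[[-0.004,0.004,0.15],[0,0,0]],[[-0.008,0.008,0.25],[0,0,0]],[[-0.008,0.008,0.29],[0,0,0]],[[-0.008,0.008,0.295],[0,0,0]],[[-0.008,0.008,0.295],[0,0,0]]]'
python3 -m jog '[[[0,0,0],[0,0,0]],[[0,0,0],[0,0,0]],[[0,0,0],[0,0,0]],[[0,0,0],[0,0,0]],[[0,0,0],[0,0,0]]]' -1 25
python3 -m jog '[[[0,0,-0.15],[0,0,0]],[[0,0,-0.5],[0,0,0]],[[0,0,-0.9],[0,0,0]],[[0,0,-0.9],[0,0,0]]]'
python3 - <<'E'
from h import *
d,K,D=grab("wrist");cv2.imwrite("pics/w2.png",d["frame"][150:,100:400,::-1]);np.save("w2F.npy",d["frame"])
E
```

```text
time: 3.88
tool_pos: [483.2, 310.1, 177.3]
eef_rot: [-3.142, -0.0, 0.121]
ft_force: [-0.2, 0.1, 0.1]
grip_width: 0.425
gripper_force: 0.0
time: 4.5
tool_pos: [483.3, 310.1, 177.6]
eef_rot: [-3.141, -0.001, 0.121]
ft_force: [0.4, 1.0, 2.1]
grip_width: 0.266
gripper_force: 24.7
time: 5.0
tool_pos: [485.1, 311.1, 291.0]
eef_rot: [-3.138, -0.01, 0.121]
ft_force: [0.5, -0.5, -0.8]
grip_width: 0.266
gripper_force: 24.6
```

View pics/w2.png

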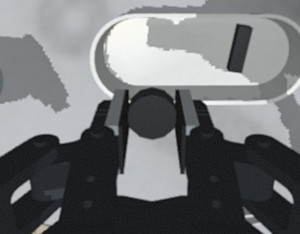

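The disc is held squarely between the pads at about (153,112) in the crop, and the bar is still in the dish. On to a viewpoint over the stage.

```bash
python3 - <<'E'
from h import *
d,K,D=grab("wrist");W=cloud(d,K,D);o=ctrl.get_obs()
T=np.eye(4);T[:3,:3]=R.from_euler("xyz",o["eef_rot"]).as_matrix();T[:3,3]=o["tool_pos"];Ti=np.linalg.inv(T)
P=W@Ti[:3,:3].T+Ti[:3,3]
for u,v in[(253,245),(253,255),(253,262),(253,270),(253,280),(245,262),(261,262)]:print(u,v,np.round(P[v,u],1))
E
python3 plan.py 545 45 410 0
```

```text
253 245 [ 12.7  -0.3 163.1]
253 255 [  7.2  -0.2 164. ]
253 262 [  4.3  -0.2 162.7]
253 270 [-1.000e-01 -2.000e-01  1.631e+02]
253 280 [ -5.1  -0.2 162.5]
245 262 [  3.8  -4.  163.6]
261 262 [  4.    3.5 163.2]
now [483.  309.9 286.4] [-3.1411e+00 -1.4000e-03  1.2110e-01] shift [ 0.2473  2.2534 -1.0304] turn [-0.0001 -0.0002  0.0193] then shift/tool axes at target [ 0.5163  2.2077 -1.0296]
```

```bash
python3 -m jog '[[[0,0,-0.5],[0,0,0.01]],[[0.06,0.3,-0.98],[0,0,0.0193]],[[0.12,0.7,-0.98],[0,0,0.0193]],[[0.12,0.7,-0.98],[0,0,0.0193]]]' >/dev/null
python3 -m jog '[[[0.15,0.4,0],[0,0,0]],[[0.3,0.8,0],[0,0,0]],[[0.3,0.8,0],[0,0,0]]]' >/dev/null
python3 -m jog '[[[0.05,0.4,0],[0,0,0]],[[0.1,0.73,0],[0,0,0]],[[0.1,0.73,0],[0,0,0]],[[0.1,0.73,0],[0,0,0]]]'
python3 - <<'E'
from h import *
d,K,D=grab("wrist");W=cloud(d,K,D);np.save("w3W.npy",W);F=d["frame"];np.save("w3F.npy",F);cv2.imwrite("pics/w3.png",F[...,::-1]);print(ctrl.get_obs()["tool_pos"])
E
```

```text
time: 6.48
tool_pos: [554.9, 45.9, 401.6]
eef_rot: [-3.14, 0.003, 0.0]
ft_force: [-0.2, -0.3, 0.5]
grip_width: 0.268
gripper_force: 24.8
[554.98050457  46.11149826 401.85319166]
```

View pics/w3.png

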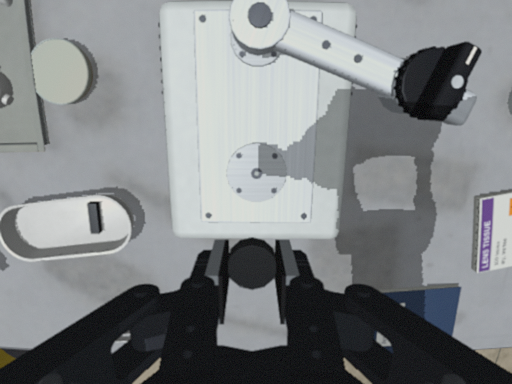

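Puck centre (crystal) is at (257,173), post cap at (260,14), knob near (437,83), nose end near (462,110).

```bash
python3 - <<'E'
from h import *
W=np.load("w3W.npy");F=np.load("w3F.npy")
def med(u,v,r=2):return np.round(np.nanmedian(W[v-r:v+r+1,u-r:u+r+1].reshape(-1,3),0),1)
for n,u,v in[("crys",257,173),("s1",239,156),("s2",275,156),("s3",239,190),("s4",274,190),("deck TL",203,18),("deck BL",209,215),("deck BR",304,215),("post",260,14)]:print(n,med(u,v))
b=(W[...,2]>178)&(W[...,2]<192)&(W[...,1]<-20);q=W[b];print("wing",len(q),np.round(q.mean(0),1),cv2.minAreaRect(q[:,:2].astype(np.float32)))
a=(W[...,2]>136)&(W[...,2]<146)&(W[...,1]<20)&(W[...,1]>-130)&(W[...,0]>560);q=W[a];print("arm",cv2.minAreaRect(q[:,:2].astype(np.float32)))
p=(W[...,2]>138)&(W[...,1]>20)&(W[...,0]>620)&(W[...,2]<170);q=W[p];print("post",cv2.minAreaRect(q[:,:2].astype(np.float32)),np.median(q[:,2]))
E
python3 plan.py 562 39 256 0
```

```text
crys [564.4  41.4  72.2]
s1 [580.7  58.5  72.2]
s2 [580.8  24.5  72.6]
s3 [547.6  58.8  72.1]
s4 [547.6  24.8  72.5]
deck TL [700.8  88.5  69.4]
deck BL [520.9  89.2  69.8]
deck BR [520.9  -6.   69.8]
post [684.4  41.1 145.8]
wing 1937 [642.1 -68.9 183.1] ((641.8489990234375, -69.95393371582031), (13.532981872558594, 45.86417770385742), 66.46826934814453)
arm ((648.2238159179688, -44.214027404785156), (148.23521423339844, 31.982805252075195), 69.26225280761719)
post ((678.866943359375, 40.711341857910156), (30.818851470947266, 41.22704315185547), 0.4867247939109802) 141.97438681347907
now [555.   46.1 401.9] [-3.1406e+00  2.2000e-03  9.0000e-04] shift [0.0612 0.0605 1.2153] turn [-0.0002  0.0004  0.0001] then shift/tool axes at target [0.0585 0.0593 1.2154]
```

```bash
python3 -m jog '[[[0.035,0.02,0.45],[0,0,0]],[[0.072,0.039,0.9],[0,0,0]],[[0.072,0.039,1],[0,0,0]],[[0.072,0.039,1],[0,0,0]],[[0.072,0.039,1],[0,0,0]]]'
python3 - <<'E'
from h import *
for _ in range(2):
    import plan; plan.plan([563.6,41.4,247],0); grab("side")
E
```

```text
time: 7.15
tool_pos: [565.3, 40.5, 285.3]
eef_rot: [-3.142, -0.004, 0.0]
ft_force: [0.2, -0.2, 0.1]
grip_width: 0.262
gripper_force: 24.8
now [565.3  40.5 285.3] [-3.1415e+00 -4.4000e-03  4.0000e-04] shift [-0.016  -0.0073  0.3193] turn [-0.     -0.0007  0.0001] then shift/tool axes at target [-0.0146 -0.0073  0.3194]
now [565.4  40.4 285.5] [-3.1415e+00 -4.9000e-03  2.0000e-04] shift [-0.0164 -0.0086  0.3211] turn [-0.     -0.0008  0.    ] then shift/tool axes at target [-0.0149 -0.0086  0.3212]
```

```bash
python3 -m jog '[[[-0.008,-0.004,0.12],[0,0,0]],[[-0.014,-0.007,0.22],[0,0,0]],[[-0.014,-0.007,0.28],[0,0,0]],[[-0.014,-0.007,0.28],[0,0,0]],[[-0.014,-0.007,0.28],[0,0,0]]]'
python3 plan.py 563.6 41.4 247 0
```

```text
time: 7.88
tool_pos: [562.6, 40.8, 249.3]
eef_rot: [-3.142, -0.0, -0.0]
ft_force: [0.3, 0.3, -0.0]
grip_width: 0.265
gripper_force: 24.8
now [562.6  40.8 249.3] [-3.1416e+00 -1.0000e-04 -3.0000e-04] shift [ 0.0081 -0.005   0.0188] turn [-0. -0. -0.] then shift/tool axes at target [ 0.0081 -0.005   0.0188]
```

```bash
python3 -m jog '[[[0.006,-0.004,0.01],[0,0,0]],[[0.008,-0.004,0.018],[0,0,0]],[[0.008,-0.004,0.018],[0,0,0]],[[0.008,-0.004,0.018],[0,0,0]]]'; python3 plan.py 563.6 41.4 247 0
```

```text
time: 8.38
tool_pos: [563.4, 41.4, 247.2]
eef_rot: [-3.142, -0.0, -0.0]
ft_force: [-0.1, -0.1, -0.1]
grip_width: 0.262
gripper_force: 24.8
now [563.4  41.4 247.2] [-3.1416e+00 -1.0000e-04 -2.0000e-04] shift [ 0.0017 -0.0003  0.0016] turn [-0. -0. -0.] then shift/tool axes at target [ 0.0017 -0.0003  0.0016]
```

```bash
python3 -m jog '[[[0,0,0.006],[0,0,0]],[[0,0,0.01],[0,0,0]],[[0,0,0.01],[0,0,0]]]'; python3 -m jog '[[[0,0,0],[0,0,0]],[[0,0,0],[0,0,0]],[[0,0,0],[0,0,0]]]' -0.2;
```

```text
time: 8.75
tool_pos: [563.5, 41.3, 246.6]
eef_rot: [3.142, 0.0, -0.0]
ft_force: [-2.0, -0.5, 5.3]
grip_width: 0.264
gripper_force: 25.6
time: 9.12
tool_pos: [563.3, 41.3, 245.7]
eef_rot: [-3.142, 0.0, -0.0]
ft_force: [0.4, -0.0, -0.2]
grip_width: 0.4
gripper_force: 0.0
```

```bash
python3 -m jog '[[[0,0,-0.1],[0,0,0]],[[0,0,-0.4],[0,0,0]],[[0,0,-0.9],[0,0,0]],[[0,0,-1],[0,0,0]],[[0,0,-1],[0,0,0]]]'
python3 - <<'E'
from h import *
d,K,D=grab("wrist");W=cloud(d,K,D);F=d["frame"];cv2.imwrite("pics/w4.png",F[...,::-1])
s=(W[...,2]>79)&(W[...,2]<90)&(abs(W[...,0]-564)<29)&(abs(W[...,1]-41)<29);q=W[s];print(len(q),np.median(q[:,2]),cv2.minEnclosingCircle(q[:,:2].astype(np.float32)))
E
python3 plan.py 673.3 -124 400 1.206
```

```text
time: 9.75
tool_pos: [563.7, 41.3, 367.6]
eef_rot: [3.142, -0.003, -0.0]
ft_force: [0.3, 0.1, -1.6]
grip_width: 0.398
gripper_force: 0.0
605 81.86699793217639 ((563.28759765625, 41.632179260253906), 11.93289566040039)
now [563.   41.3 365.7] [-3.1416e+00  5.0000e-04 -2.0000e-04] shift [ 0.9196  1.3775 -0.2863] turn [-0.00e+00  1.00e-04 -1.92e-01] then shift/tool axes at target [-0.9591  1.3504 -0.2858]
```

View pics/w4.png

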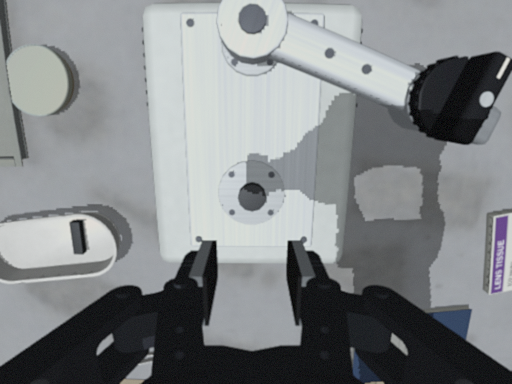

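The disc sits flat and centred on the puck at (252,196), about 1 mm from the crystal, with the bar still in the dish. Next I move to the far side of the nose, fingers shut.

```bash
python3 -m jog '[[[0.1,0.1,-0.28],[0,0,-0.028]],[[0.3,0.3,-0.28],[0,0,-0.056]],[[0.5,0.5,-0.28],[0,0,-0.084]],[[0.7,0.7,-0.28],[0,0,-0.112]],[[0.92,0.9,-0.28],[0,0,-0.14]],[[0.92,1,-0.28],[0,0,-0.168]],[[0.92,1,-0.28],[0,0,-0.192]],[[0.92,1,-0.28],[0,0,-0.192]]]' -1 40
python3 plan.py 673.3 -124 297 1.206
```

```text
time: 10.8
tool_pos: [673.1, -78.9, 396.2]
eef_rot: [-3.136, 0.001, 1.204]
ft_force: [0.1, 0.8, -0.1]
grip_width: 0.004
gripper_force: 0.0
now [673.1 -78.9 396.2] [-3.1362e+00  1.0000e-03  1.2039e+00] shift [-0.3497  0.1411  0.8265] turn [-0.0009  0.0002 -0.0003] then shift/tool axes at target [-0.3508  0.136   0.8269]
```

```bash
python3 -m jog '[[[-0.2,0.136,0],[0,0,0]],[[-0.35,0.136,0],[0,0,0]],[[-0.35,0.136,0.2],[0,0,0]],[[-0.35,0.136,0.6],[0,0,0]],[[-0.35,0.136,0.8],[0,0,0]],[[-0.35,0.136,0.82],[0,0,0]]]'
python3 - <<'E'
from h import *
o=ctrl.get_obs();p0=np.array(o["tool_pos"]);R0=R.from_euler("xyz",o["eef_rot"]);print(p0,o["eef_rot"])
for th in(1.206,1.1,1.0,.85,.7,.55,.4,.25,.15,.1,.05,0):
    r,d=161,28
    c=np.array([684.3-r*np.cos(th)+d*np.sin(th),41.2-r*np.sin(th)-d*np.cos(th),297])
    print(th,np.round(R0.inv().apply(c-p0)/120,3),np.round((R0.inv()*R.from_euler("xyz",[np.pi,0,th])).as_rotvec()/2/np.pi,3)[2],np.round(c))
E
```

```text
time: 11.55
tool_pos: [672.0, -123.5, 297.5]
eef_rot: [-3.134, 0.001, 1.205]
ft_force: [-0.0, 0.7, 0.2]
grip_width: -0.001
gripper_force: 0.0
[ 672.01019375 -123.45754786  297.52113143] [-3.13414384e+00  7.50131856e-04  1.20469940e+00]
1.206 [-0.023 -0.16   0.006] -0.0 [ 653. -119.  297.]
1.1 [-0.041 -0.304  0.007] 0.017 [ 636. -115.  297.]
1.0 [-0.043 -0.44   0.008] 0.033 [ 621. -109.  297.]
0.85 [-0.021 -0.643  0.009] 0.056 [599. -98. 297.]
0.7 [ 0.031 -0.84   0.011] 0.08 [579. -84. 297.]
0.55 [ 0.112 -1.027  0.012] 0.104 [562. -67. 297.]
0.4 [ 0.22  -1.201  0.013] 0.128 [547. -47. 297.]
0.25 [ 0.352 -1.356  0.014] 0.152 [535. -26. 297.]
0.15 [ 0.453 -1.447  0.015] 0.168 [529. -11. 297.]
0.1 [ 0.506 -1.489  0.015] 0.176 [527.  -3. 297.]
0.05 [ 0.562 -1.528  0.015] 0.184 [525.   5. 297.]
0 [ 0.62  -1.565  0.016] 0.192 [523.  13. 297.]
```

```bash
python3 -m jog '[[[-0.023,-0.16,0],[0,0,0]],[[-0.041,-0.304,0],[0,0,0.017]],[[-0.043,-0.44,0],[0,0,0.033]],[[-0.021,-0.643,0],[0,0,0.056]],[[0.031,-0.84,0],[0,0,0.08]],[[0.09,-0.98,0],[0,0,0.098]],[[0.09,-0.98,0],[0,0,0.098]]]'
python3 - <<'E'
from h import *
o=ctrl.get_obs();p0=np.array(o["tool_pos"]);R0=R.from_euler("xyz",o["eef_rot"]);print(p0,o["eef_rot"])
for th in(.55,.45,.35,.25,.15,.1,.05,0,-.02):
    r,d=161,28
    c=np.array([684.3-r*np.cos(th)+d*np.sin(th),41.2-r*np.sin(th)-d*np.cos(th),298])
    print(th,np.round(R0.inv().apply(c-p0)/120,3),np.round((R0.inv()*R.from_euler("xyz",[np.pi,0,th])).as_rotvec()/2/np.pi,4))
d,K,D=grab("wrist");cv2.imwrite("pics/w5.png",d["frame"][...,::-1])
E
```

```text
time: 12.42
tool_pos: [567.7, -71.3, 302.7]
eef_rot: [3.14, -0.002, 0.592]
ft_force: [-0.2, -0.2, -0.8]
grip_width: 0.002
gripper_force: 0.0
[567.74161521 -71.30695262 302.71948179] [ 3.14048071e+00 -1.56569727e-03  5.91629518e-01]
0.55 [-0.021 -0.059  0.039] [ 0.0002 -0.0003  0.0066]
0.45 [-0.032 -0.195  0.039] [ 0.0002 -0.0003  0.0225]
0.35 [-0.029 -0.331  0.039] [ 0.0001 -0.0003  0.0385]
0.25 [-0.013 -0.466  0.039] [ 0.0001 -0.0003  0.0544]
0.15 [ 0.016 -0.599  0.039] [ 0.0001 -0.0003  0.0703]
0.1 [ 0.036 -0.664  0.039] [ 0.0001 -0.0003  0.0782]
0.05 [ 0.059 -0.728  0.039] [ 0.0001 -0.0003  0.0862]
0 [ 0.085 -0.791  0.039] [ 0.0001 -0.0003  0.0942]
-0.02 [ 0.097 -0.816  0.039] [ 0.0001 -0.0003  0.0973]
```

View pics/w5.png

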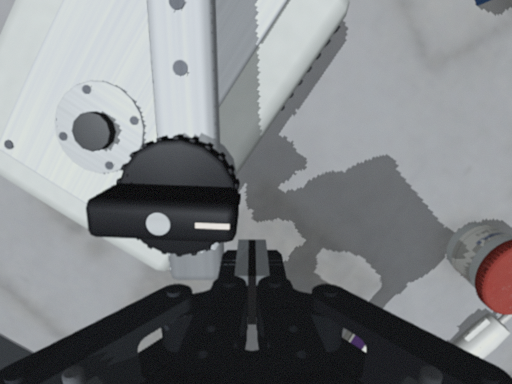

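The shut fingers sit against the nose side at about (225,260); the arm follows, and the disc at (93,131) is undisturbed.

```bash
python3 -m jog '[[[-0.021,-0.059,0.02],[0,0,0.0066]],[[-0.032,-0.195,0.03],[0,0,0.0225]],[[-0.029,-0.331,0.03],[0,0,0.0385]],[[-0.013,-0.466,0.03],[0,0,0.0544]],[[0.016,-0.599,0.03],[0,0,0.0703]],[[0.036,-0.664,0.03],[0,0,0.0782]],[[0.059,-0.728,0.03],[0,0,0.0862]],[[0.059,-0.728,0.03],[0,0,0.0862]]]'
python3 plan.py 523.3 13.2 298 0
```

```text
time: 13.48
tool_pos: [526.1, 4.8, 298.2]
eef_rot: [-3.141, -0.002, 0.051]
ft_force: [0.8, -0.4, 0.7]
grip_width: -0.001
gripper_force: 0.0
now [526.1   4.8 298.2] [-3.1415e+00 -1.7000e-03  5.0600e-02] shift [-0.0197 -0.0711  0.0014] turn [-0.     -0.0003  0.0081] then shift/tool axes at target [-0.0233 -0.07    0.0014]
```

```bash
python3 -m jog '[[[-0.01,-0.03,0],[0,0,0.004]],[[-0.015,-0.05,0],[0,0,0.008]],[[-0.015,-0.06,0],[0,0,0.008]]]'
python3 -m jog '[[[0,-0.01,0],[0,0,0]],[[0,-0.012,0],[0,0,0]]]'
python3 -m jog '[[[0,-0.01,0],[0,0,0]],[[0,-0.012,0],[0,0,0]]]'
```

```text
time: 13.85
tool_pos: [523.4, 11.8, 297.8]
eef_rot: [3.141, -0.001, -0.001]
ft_force: [0.8, -1.3, 1.6]
grip_width: -0.004
gripper_force: 0.9
time: 14.1
tool_pos: [523.1, 13.4, 297.5]
eef_rot: [3.142, 0.0, -0.001]
ft_force: [1.0, -1.8, 1.6]
grip_width: -0.002
gripper_force: 0.9
time: 14.35
tool_pos: [523.1, 14.8, 297.5]
eef_rot: [-3.142, 0.0, -0.001]
ft_force: [-0.1, -1.4, 1.4]
grip_width: 0.001
gripper_force: 0.9
```

```bash
for i in 1 2; do :; done
python3 -m jog '[[[0,-0.01,0],[0,0,0]],[[0,-0.012,0],[0,0,0]]]' | sed -n '2p;4p'
python3 -m jog '[[[0,-0.01,0],[0,0,0]],[[0,-0.012,0],[0,0,0]]]' | sed -n '2p;4p'
python3 - <<'E'
from h import *
d,K,D=grab("wrist");W=cloud(d,K,D);F=d["frame"];np.save("w6W.npy",W);cv2.imwrite("pics/w6.png",F[...,::-1])
b=(W[...,2]>178)&(W[...,2]<192)&(abs(W[...,0]-564)<50)&(abs(W[...,1]-41)<50);q=W[b];print(len(q),cv2.minAreaRect(q[:,:2].astype(np.float32)))
E
```

```text
tool_pos: [523.0, 15.9, 297.5]
ft_force: [-0.2, -5.1, 2.0]
tool_pos: [523.1, 16.4, 297.6]
ft_force: [-0.7, -8.8, 2.2]
12809 ((544.522705078125, 27.7552490234375), (57.79664611816406, 72.83727264404297), 1.9676032066345215)
```

View pics/w6.png

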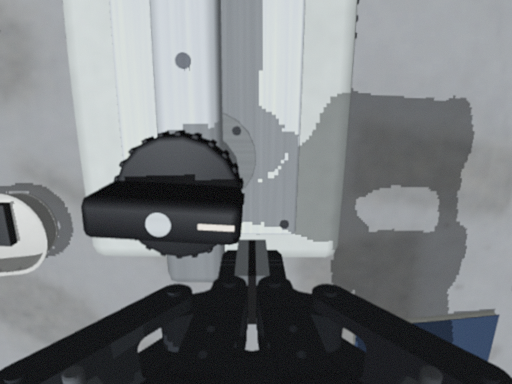

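The arm is at its stop (force climbing at 16 mm): the knob axis is at about (180,195), and the wing lies left–right, along world y. Now the knob pose.

```bash
python3 - <<'E'
from h import *
W=np.load("w6W.npy")
u,v=np.meshgrid(np.arange(512),np.arange(384));k=(u>75)&(u<255)&(v>120)&(v<245)
for lo,hi in((180,192),(155,168)):
    b=k&(W[...,2]>lo)&(W[...,2]<hi);q=W[b][:,:2].astype(np.float32);print(lo,len(q),np.median(W[b][:,2]),cv2.minAreaRect(q),cv2.minEnclosingCircle(q))
E
python3 plan.py 564 41.5 338 1.57
```

```text
180 6844 183.64042960953122 ((564.8300170898438, 41.91150665283203), (45.31035614013672, 13.111767768859863), 86.7646713256836) ((563.98486328125, 42.047096252441406), 23.009567260742188)
155 5607 160.83846535967257 ((567.1099853515625, 42.17115783691406), (40.70665740966797, 45.563385009765625), 3.2766435146331787) ((564.9821166992188, 42.48878860473633), 23.435497283935547)
now [523.1  16.4 297.5] [ 3.1379e+00  5.0000e-04 -2.0000e-04] shift [ 0.3409 -0.2082 -0.338 ] turn [ 0.0004  0.0005 -0.2499] then shift/tool axes at target [ 0.2096  0.3409 -0.3371]
```

```bash
python3 -m jog '[[[0,0.06,0],[0,0,0]],[[0,0.06,-0.4],[0,0,0]],[[0,0.06,-0.8],[0,0,0]],[[0,0.06,-0.8],[0,0,0]]]' | sed -n '2,4p'
python3 -m jog '[[[0.05,-0.04,0],[0,0,-0.028]],[[0.1,-0.08,0],[0,0,-0.056]],[[0.15,-0.12,0],[0,0,-0.084]],[[0.2,-0.16,0],[0,0,-0.112]],[[0.25,-0.2,0],[0,0,-0.14]],[[0.3,-0.24,0],[0,0,-0.168]],[[0.345,-0.27,0],[0,0,-0.196]],[[0.345,-0.27,0],[0,0,-0.224]],[[0.345,-0.27,0],[0,0,-0.241]],[[0.345,-0.27,0],[0,0,-0.241]]]' -0.2 100
python3 plan.py 564.4 41.8 338 1.514
```

```text
tool_pos: [524.7, 10.8, 397.9]
eef_rot: [-3.14, -0.009, -0.002]
ft_force: [0.6, 1.0, 0.5]
time: 16.65
tool_pos: [563.9, 43.1, 391.7]
eef_rot: [-3.138, -0.001, 1.511]
ft_force: [-0.2, -0.1, 0.4]
grip_width: 0.401
gripper_force: 0.0
now [563.9  43.1 391.7] [-3.1381e+00 -9.0000e-04  1.5115e+00] shift [-0.0111  0.0066  0.4473] turn [-0.0006 -0.0001 -0.0004] then shift/tool axes at target [-0.0107  0.005   0.4473]
```

```bash
python3 -m jog '[[[-0.01,0.005,0.2],[0,0,0]],[[-0.01,0.005,0.35],[0,0,0]],[[-0.01,0.005,0.42],[0,0,0]],[[-0.01,0.005,0.44],[0,0,0]],[[-0.01,0.005,0.44],[0,0,0]]]'
python3 plan.py 564.4 41.8 338 1.514
```

```text
time: 17.27
tool_pos: [565.3, 41.6, 341.0]
eef_rot: [3.141, -0.0, 1.513]
ft_force: [-0.3, -0.4, -0.2]
grip_width: 0.4
gripper_force: 0.0
now [565.3  41.6 341. ] [ 3.1410e+00 -1.0000e-04  1.5125e+00] shift [ 0.0012 -0.0078  0.0252] turn [ 0.0001 -0.     -0.0002] then shift/tool axes at target [ 0.0013 -0.0078  0.0252]
```

```bash
python3 -m jog '[[[0,-0.006,0.02],[0,0,0]],[[0,-0.006,0.02],[0,0,0]]]' |sed -n '2,4p'
python3 -m jog '[[[0,0,0],[0,0,0]],[[0,0,0],[0,0,0]],[[0,0,0],[0,0,0]],[[0,0,0],[0,0,0]],[[0,0,0],[0,0,0]],[[0,0,0],[0,0,0]]]' -1 100
python3 -c "
from h import *
o=ctrl.get_obs();print(o['q'],o['moment'],o['ft_force'])"
```

```text
tool_pos: [564.4, 41.6, 338.6]
eef_rot: [3.141, -0.0, 1.513]
ft_force: [-0.3, 0.2, -0.7]
time: 18.27
tool_pos: [564.1, 41.6, 338.9]
eef_rot: [-3.14, 0.0, 1.513]
ft_force: [-3.8, 0.3, 5.9]
grip_width: 0.129
gripper_force: 98.4
[-3.29080881e-03  2.67599949e-01  1.82996587e+00  2.82482835e-05
  1.04520607e+00  5.46479766e-02] [ 0.01282621  0.61591144 -0.02057829] [-3.82037838  0.32341708  5.88770896]
```

```bash
python3 -m jog '[[[0,0,0],[0,0,0.02]],[[0,0,0],[0,0,0.045]],[[0,0,0],[0,0,0.07]],[[0,0,0],[0,0,0.095]],[[0,0,0],[0,0,0.12]],[[0,0,0],[0,0,0.145]],[[0,0,0],[0,0,0.17]],[[0,0,0],[0,0,0.195]],[[0,0,0],[0,0,0.22]],[[0,0,0],[0,0,0.22]]]'
python3 -c "
from h import *
o=ctrl.get_obs();print(o['q'],o['moment'],o['ft_force'])"
```

```text
time: 19.52
tool_pos: [563.9, 41.8, 339.0]
eef_rot: [-3.141, 0.002, 0.13]
ft_force: [-4.0, 1.9, 6.7]
grip_width: 0.125
gripper_force: 98.7
[-3.07988611e-03  2.67383493e-01  1.83004096e+00 -8.79489869e-05
  1.04603442e+00  1.43726519e+00] [0.06000321 0.74367788 0.14693333] [-4.00014031  1.90109671  6.70088943]
```

```bash
python3 -m jog '[[[0,0,0],[0,0,0.02]],[[0,0,0],[0,0,0.045]],[[0,0,0],[0,0,0.07]],[[0,0,0],[0,0,0.095]],[[0,0,0],[0,0,0.12]],[[0,0,0],[0,0,0.145]],[[0,0,0],[0,0,0.17]],[[0,0,0],[0,0,0.195]],[[0,0,0],[0,0,0.22]],[[0,0,0],[0,0,0.22]]]'
python3 -c "
from h import *
o=ctrl.get_obs();print(o['q'],o['moment'],o['ft_force'])"
```

```text
time: 20.78
tool_pos: [564.0, 42.0, 339.3]
eef_rot: [3.14, 0.001, -1.252]
ft_force: [-4.9, 0.5, 7.5]
grip_width: 0.121
gripper_force: 98.9
[-2.79507956e-03  2.67171144e-01  1.82975385e+00  5.48353306e-04
  1.04635912e+00  2.81926214e+00] [0.19552102 0.91536414 0.26241103] [-4.86607778  0.5086275   7.49612909]
```

```bash
python3 -m jog '[[[0,0,0],[0,0,0]],[[0,0,0],[0,0,0]],[[0,0,0],[0,0,0]]]' -0.2 | sed -n '5,6p'
python3 -m jog '[[[0,0,-0.15],[0,0,0]],[[0,0,-0.3],[0,0,0]],[[0,0,-0.3],[0,0,-0.025]],[[0,0,-0.3],[0,0,-0.05]],[[0,0,-0.3],[0,0,-0.075]],[[0,0,-0.3],[0,0,-0.1]],[[0,0,-0.3],[0,0,-0.125]],[[0,0,-0.3],[0,0,-0.15]],[[0,0,-0.3],[0,0,-0.175]],[[0,0,-0.3],[0,0,-0.2]]]' | sed -n '2,3p'
python3 -m jog '[[[0,0,0],[0,0,-0.02]],[[0,0,0],[0,0,-0.045]],[[0,0,0],[0,0,-0.07]],[[0,0,0],[0,0,-0.095]],[[0,0,0],[0,0,-0.12]],[[0,0,0],[0,0,-0.145]],[[0,0,0],[0,0,-0.17]],[[0,0,0],[0,0,-0.195]],[[0,0,0],[0,0,-0.22]],[[0,0,0],[0,0,-0.245]]]' | sed -n '2,3p'
python3 -m jog '[[[0,0,0],[0,0,-0.02]],[[0,0,0],[0,0,-0.045]],[[0,0,0],[0,0,-0.055]],[[0,0,0],[0,0,-0.055]]]'
python3 - <<'E'
from h import *
import plan
print(ctrl.get_obs()["q"]); plan.plan([564.1,41.8,338.6],np.pi-1.252)
d,K,D=grab("wrist");W=cloud(d,K,D);F=d["frame"];cv2.imwrite("pics/w7.png",F[...,::-1])
b=(W[...,2]>180)&(W[...,2]<190)&(abs(W[...,0]-564)<30)&(abs(W[...,1]-41)<30);q=W[b][:,:2].astype(np.float32);print(len(q),cv2.minAreaRect(q))
E
```

```text
grip_width: 0.403
gripper_force: 0.0
tool_pos: [564.8, 41.6, 376.3]
eef_rot: [3.142, -0.003, 0.01]
tool_pos: [564.9, 41.6, 376.3]
eef_rot: [3.139, -0.0, 1.549]
time: 24.15
tool_pos: [564.8, 41.6, 376.0]
eef_rot: [3.139, 0.001, 1.889]
ft_force: [0.6, 0.9, 0.5]
grip_width: 0.404
gripper_force: 0.0
[-3.35648626e-03  2.24893292e-01  1.80083311e+00  4.57202390e-07
  1.11328258e+00 -3.21560819e-01]
now [564.8  41.6 376. ] [3.1391e+00 8.0000e-04 1.8890e+00] shift [ 0.0037 -0.006   0.312 ] turn [ 0.0004  0.0001 -0.0001] then shift/tool axes at target [ 0.0034 -0.0052  0.3121]
1770 ((563.9579467773438, 42.71033477783203), (13.077339172363281, 45.69743347167969), 27.18536949157715)
```

View pics/w7.png

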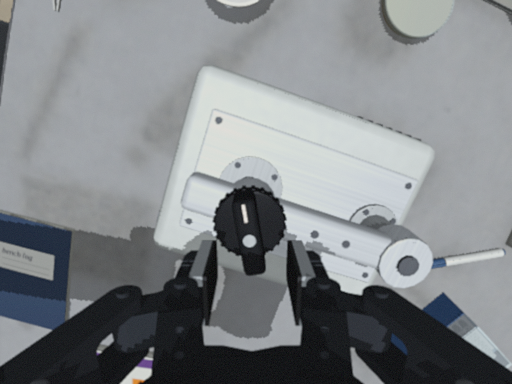

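The wing in the picture at (247,230) is tilted about 9° from the tool, having sprung back a little. I'll align the yaw to 2.045 and regrip.

```bash
python3 -m jog '[[[0.004,-0.004,0.05],[0,0,-0.025]],[[0.004,-0.004,0.2],[0,0,-0.025]],[[0.004,-0.004,0.3],[0,0,-0.025]],[[0.004,-0.004,0.31],[0,0,-0.025]],[[0.004,-0.004,0.31],[0,0,-0.025]]]' | sed -n '2,4p'
python3 -m jog '[[[0,0,0],[0,0,0]],[[0,0,0],[0,0,0]],[[0,0,0],[0,0,0]],[[0,0,0],[0,0,0]],[[0,0,0],[0,0,0]]]' -1 100
python3 -c "
from h import *
o=ctrl.get_obs();print(o['q'],o['moment'],o['ft_force'])"
```

```text
tool_pos: [563.8, 41.9, 336.9]
eef_rot: [-3.141, -0.0, 2.046]
ft_force: [0.7, -0.5, 0.3]
time: 25.45
tool_pos: [563.9, 41.8, 337.8]
eef_rot: [3.141, 0.0, 2.047]
ft_force: [-2.0, -0.4, 5.9]
grip_width: 0.124
gripper_force: 98.2
[-2.91096459e-03  2.68134839e-01  1.83176159e+00 -3.05133381e-04
  1.04128474e+00 -4.78850648e-01] [-0.14703947  0.37175204  0.02063606] [-2.00069071 -0.44382447  5.94619665]
```

```bash
cat > m.py <<'E'
from h import *
o=ctrl.get_obs();print("yaw %.3f j6 %.3f Mz %.3f F %s t %.2f w %.3f"%(o['eef_rot'][2],o['q'][5],o['moment'][2],np.round(o['ft_force'],1),o['time'],o['grip_width']))
E
python3 -m jog '[[[0,0,0],[0,0,0.02]],[[0,0,0],[0,0,0.04]],[[0,0,0],[0,0,0.06]],[[0,0,0],[0,0,0.08]],[[0,0,0],[0,0,0.08]]]' >/dev/null; python3 m.py
python3 -m jog '[[[0,0,0],[0,0,0.02]],[[0,0,0],[0,0,0.04]],[[0,0,0],[0,0,0.06]],[[0,0,0],[0,0,0.06]]]' >/dev/null; python3 m.py
python3 -m jog '[[[0,0,0],[0,0,0.02]],[[0,0,0],[0,0,0.04]],[[0,0,0],[0,0,0.04]]]' >/dev/null; python3 m.py
```

```text
yaw 1.545 j6 0.023 Mz 0.311 F [-3.6 -1.5  7.1] t 26.07 w 0.130
yaw 1.166 j6 0.402 Mz -0.031 F [-2.9 -0.9  5.7] t 26.57 w 0.130
yaw 0.917 j6 0.652 Mz 0.280 F [-3.3 -1.3  6.4] t 26.95 w 0.128
```

```bash
python3 - <<'E'
from h import *
for _ in range(8):
    o=ctrl.get_obs();print(np.round(o['moment'],3),round(o['joint_efforts'][5],3),np.round(o['ft_force'],1)); cams.get_image("side")
E
```

```text
[-0.163  0.555  0.28 ] 0.435 [-3.3 -1.3  6.4]
[-0.164  0.528  0.28 ] 0.317 [-3.2 -0.1  5.8]
[-0.154  0.555  0.313] 0.299 [-3.  -1.6  7.1]
[-0.151  0.585  0.296] 0.297 [-2.8 -1.8  7.2]
[-0.149  0.534  0.304] 0.296 [-3.2 -1.7  7.1]
[-0.163  0.518  0.311] 0.296 [-4.2 -0.3  5.5]
[-0.242  0.492  0.335] 0.296 [-2.9 -1.   6.5]
[-0.204  0.501  0.299] 0.296 [-3.1 -0.8  6.7]
```

Torque went 0.15, 0.26, 0.31, then about 0, then 0.30, which suggests a click has already happened. A small, reversible back-off will show how heavily the ram is loaded.

```bash
cat >> m.py <<'E'
print("effort6 %.3f"%o['joint_efforts'][5])
E
python3 -m jog '[[[0,0,0],[0,0,-0.02]],[[0,0,0],[0,0,-0.02]],[[0,0,0],[0,0,-0.02]]]' >/dev/null; python3 m.py
python3 -m jog '[[[0,0,0],[0,0,-0.02]],[[0,0,0],[0,0,-0.02]],[[0,0,0],[0,0,-0.02]]]' >/dev/null; python3 m.py
python3 -m jog '[[[0,0,0],[0,0,-0.02]],[[0,0,0],[0,0,-0.02]],[[0,0,0],[0,0,-0.02]]]' >/dev/null; python3 m.py
python3 -m jog '[[[0,0,0],[0,0,-0.02]],[[0,0,0],[0,0,-0.02]],[[0,0,0],[0,0,-0.02]]]' >/dev/null; python3 m.py
```

```text
yaw 1.042 j6 0.526 Mz 0.025 F [-3.2 -2.1  6.1] t 27.73 w 0.127
effort6 0.039
yaw 1.167 j6 0.401 Mz -0.013 F [-3.  -0.5  5.8] t 28.10 w 0.127
effort6 -0.028
yaw 1.293 j6 0.275 Mz -0.062 F [-1.7 -1.9  5.4] t 28.48 w 0.120
effort6 -0.051
yaw 1.418 j6 0.150 Mz -0.067 F [-2.6 -1.   6.2] t 28.85 w 0.125
effort6 -0.071
```

Backing off took only 0.03–0.07 N m, so the ram is fully loaded. The zero reading after the forward step equals the reverse-slide torque, which confirms exactly one click. Next: retighten to just under the earlier angle, let go, and rise.

```bash
python3 -m jog '[[[0,0,0],[0,0,0.01]],[[0,0,0],[0,0,0.02]],[[0,0,0],[0,0,0.03]],[[0,0,0],[0,0,0.04]],[[0,0,0],[0,0,0.05]],[[0,0,0],[0,0,0.06]],[[0,0,0],[0,0,0.065]],[[0,0,0],[0,0,0.07]],[[0,0,0],[0,0,0.075]],[[0,0,0],[0,0,0.075]]]' >/dev/null; python3 m.py
```

```text
yaw 0.949 j6 0.620 Mz 0.293 F [-3.5 -1.5  6.7] t 30.10 w 0.126
effort6 0.347
```

```bash
python3 -m jog '[[[0,0,0],[0,0,-0.01]],[[0,0,0],[0,0,-0.02]],[[0,0,0],[0,0,-0.02]]]' >/dev/null; python3 m.py
python3 -m jog '[[[0,0,0],[0,0,0]],[[0,0,0],[0,0,0]],[[0,0,0],[0,0,0]]]' -0.2 | sed -n '4,6p'
python3 -m jog '[[[0,0,-0.15],[0,0,0]],[[0,0,-0.4],[0,0,0]],[[0,0,-0.6],[0,0,0]],[[0,0,-0.6],[0,0,0]],[[0,0,-0.6],[0,0,0]]]'
python3 - <<'E'
from h import *
d,K,D=grab("wrist");W=cloud(d,K,D);F=d["frame"];cv2.imwrite("pics/w8.png",F[...,::-1])
b=(W[...,2]>180)&(W[...,2]<190)&(abs(W[...,0]-564)<30)&(abs(W[...,1]-41)<30);q=W[b][:,:2].astype(np.float32);print(len(q),cv2.minAreaRect(q))
a=(W[...,2]>136)&(W[...,2]<146)&(W[...,0]<680)&(W[...,0]>500)&(abs(W[...,1]-41)<30);q=W[a];print("arm",cv2.minAreaRect(q[:,:2].astype(np.float32)))
E
```

```text
yaw 1.074 j6 0.494 Mz 0.082 F [-1.8 -0.3  7. ] t 30.48 w 0.125
effort6 0.028
ft_force: [-0.1, -0.3, -0.6]
grip_width: 0.403
gripper_force: 0.0
time: 31.48
tool_pos: [563.5, 41.9, 408.9]
eef_rot: [-3.141, 0.0, 1.073]
ft_force: [-0.4, 0.3, -0.1]
grip_width: 0.398
gripper_force: 0.0
1278 ((564.4675903320312, 42.76787567138672), (45.228355407714844, 12.994651794433594), 65.54352569580078)
arm ((598.7288818359375, 42.2869758605957), (38.31940841674805, 162.68515014648438), 89.59785461425781)
```

View pics/w8.png

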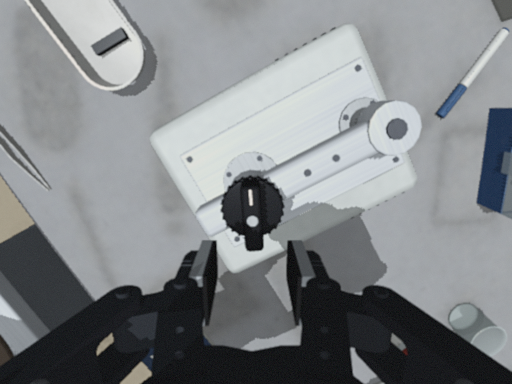

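The arm is home (89.6°) with the knob over the stage at (252,210), the bar still in the dish and the fingers clear. The angle bookkeeping also fits one click, so I'm handing it in.

```bash
python3 -c "
from rig import ctrl
print(ctrl.close_job())"
```

```text
the job is handed in; nothing more can be done
None
```

I handed the job in at about 31.5 s: the disc is on the crystal under the press, the arm is home, and the robot is clear with the bar still in the dish. The single click and the clamp load are inferred from torque readings and knob angle; the hand-in returned no verdict.

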